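# Preload a test bar in the hand-wound tensile stage

### The arm

A 6-joint arm with a two-finger parallel gripper is mounted at the origin on a cart in front of the work surface, level with it; the furniture and walls round the work are solid. World frame = base frame: x ahead of the robot, y to its left, z up, the work surface at z = 0. Lengths are in m, angles in rad, forces in N, time in s.
With the tool pointing down it reaches from about 0.35 to 0.775 m from the base axis. Payload 5.5 kg.
Tool frame: the origin (TCP) lies on the centre line of the jaws, within the pads' length; the fingertips stand 11 mm ahead of it and the grasp point (between the pads) lies 8 mm behind it; z points along the fingers, y is the line along which they close (so a half turn about z gives the same grasp; the last joint's range is limited). The gripper opens to 85 mm and grips with 20 to 120 N. Pads are 22 mm wide; open, the fingers measure 114 mm over their backs; the gripper's body (76 mm by 85 mm) begins 54 mm behind the grasp point. The pads swing forward as they close: fully open they stand 13 mm farther back than shut.
Start: joints at [1.18, 0.313, 0.046, 1.304, 0, 1.431], TCP at [0.143, 0.557, 0.242] pointing down, gripper open.
Joint ranges: [-2.76, 2.76], [-0.86, 1.69], [-1.03, 1.26], [-2.2, 2.34], [-1.47, 1.5], [-3.14, 3.14]. Speed limits (rad/s): [2.57, 2.57, 3.14, 3.14, 3.14, 3.14].

### API

Orientations are given as a unit quaternion [w, x, y, z].
In Python, from workcell import get_state, eyes, env gives the robot as it stands.
- The arm moves only by the shell command python3 -m inch 'ROWS' [OPENING] [FORCE]. ROWS is JSON, one flat list of numbers, 4 for each row, row after row: the shift along the tool's x, y, z in cm, then the turn about the tool's z in rad. A call has exactly 5 rows; each row shifts and turns the commanded pose from where the row before left it, along the tool's axes as they then stand; what a row does not reach is not made up. A row lasts 1/12 s, in which the tool goes at most 41.7 mm and 7.16 degrees, less where a joint would pass 70% of its speed; a pose out of reach is approached as far as the arm can. A call is refused whole if a number of a shift passes 4.17 or a number of a turn 0.125, either way. A call with a gripper value outside its range is refused whole. OPENING is the opening, from -1 (shut) to 1 (fully open), set as the call begins (- or left out, the last holds). The fingers move at their own pace and stop on an object; FORCE is the grip in N (left out, the last holds). Time passes only in rows, so rows that do not move let the fingers close, or fill a call up. It gives the time, the measured TCP pose, the force, the opening and the grip force at its end, in the units of the state.
- get_state(): the state, without advancing time (a new reading comes with each control period).
- eyes.read_camera(name): name is "scene" or "top"; returns the picture (384x512x3 uint8, red, green, blue); there is no depth.
- eyes.camera_info(name): a dict with "fovy" (degrees; the focal length in pixels is half the picture's height over the tangent of half this angle, whatever the lens; pixels are square), "cx", "cy" (the principal point, pixels), "xyz" and "orientation" of the camera in the world. Camera axes: x right, y down, z forward; pixel columns grow to the right and rows downward; lengths in m; the calibration is good to about 2 mm. A picture is of the moment at which its call begins. camera_info takes no time and is no camera call.
- env.hand_in(): hands the job in; it is judged then, once.
The state is a dict: "clock": time; "joint_pos": joint angles; "qvel": joint speeds; "tau": joint torques, N m; "tcp_pos": TCP position; "orientation": TCP orientation; "wrist_force": force on the tool from outside, world axes, zero at the start; "ft_torque": the same for the moment, N m; "finger_gap": finger opening in m; "grip_force": force on a finger pad.
Only numpy, scipy, OpenCV 4.12 (cv2) and the standard library are available. Lean on these libraries where they do the work, as an engineer would, in place of code of your own. Each camera call takes 0.05 s, during which the arm holds its last target. There are 200 camera calls.

### The job

Lay the dumb-bell test bar down into the two open-topped grips of the small tensile stage, one head in each pocket. Then wind the handwheel clockwise until the slack is taken up and the bar is under a firm preload: the handle runs slack at about 10 N and should end up needing about 15.5 N to keep it turning; do not force it beyond 20 N. Let go and leave the stage loaded, without shifting the bottle, dish and bulb standing around it.

Things in the scene. Friction and masses are not known exactly. Their poses are not given: they have to be found in the camera images.
- bar_mid (a point): centre of the test bar, a loose bare-aluminium dumb-bell of square section, 120 g. Long axis y: waist 10 mm wide (x), 10 mm thick (z), 76 mm long, between two heads each 22 mm wide (x), 16 mm thick (z), 12 mm long (y). Resting on its heads, its centre is 8 mm and its waist's underside 3 mm above the support. Same after a half turn.
- stage: tensile stage, a low fixed bench instrument; origin at the centre of its underside on the worktop. Aluminium base 84 mm (x) by 280 mm (y), 14 mm high. Its y axis is the pull axis: fixed grip at the -y end, then the moving grip with carriage and lead screw, and the grey gearbox with the handwheel at the +y end.
- anchor: fixed steel grip on the stage, axes as the stage's; origin at worktop height below the inner face that a bar head pulls against. On its +y side a 7 mm wall with an upright slot 14 mm wide (x) for the waist, on its -y side the head's pocket, 27 mm (x) by 22 mm (y). Both are open on top 61 mm above the worktop, floor 37 mm above it, so a seated bar's centre is 45 mm above the worktop.
- jaw_face (a point): moving steel grip, mirror image of the fixed one (wall on its -y, pocket on its +y side): middle of the inner face that the other head pulls against, 45 mm above the worktop; axes as the stage's. At the start the two inner faces are 4 to 11 mm closer than the 76 mm waist, so a bar centred between them drops in with play; 51 to 58 mm are free between the two walls.
- wheel_axis (a point): point on the upright axis of the handwheel (black disc 114 mm across, rim 97 mm and hub 103 mm above the worktop), 124 mm above the worktop. Wound clockwise seen from above it draws the moving grip away from the fixed one, 16 mm a turn: 0.2 to 0.8 turn of slack, then about a sixth of a turn to the preload. It is self-locking: it stays where it is left.
- handle_mid (a point): middle of the wheel's upright handle, a black polished revolving grip 20 mm across, 102 to 146 mm above the worktop, 48 mm from the axis. It takes a steady 10 N along its circle while slack; once the bar is taut this rises evenly, 5 N per rad. Right preload: 15.5 N while turning (good 14 to 19 N); beyond 20 N: overload. Once a slow push stops it reads 2 to 3 N less, after a quick one 5 N less.
- petri_dish: bystander: glass dish, 67 mm across, 18 mm tall; origin at its underside
- pipette_bulb: bystander: rubber pipette bulb, 49 mm across, 70 mm tall; origin at its underside
- drop_bottle: bystander: dropping bottle, 71 mm across, 212 mm tall; origin at its underside
Not all that is in view belongs to the job. Leave any brown or green look-alike of the part that bears bar_mid alone.

How it is judged:
By the outcome, as a careful person would: the job done as asked, in the order asked, and still so for the second after the job is handed in, with the robot touching nothing.
It also fails if it takes over 72 s, if anything falls off the work surface, if the arm or the gripper's body presses on something with over 40 N, if the wrist force passes 120 N, or if a joint passes its speed limit or range.

## Working session

There is one attempt and no reset: what is moved stays moved. The work goes in short steps, Python scripts to look and compute and a shell command to move; the robot and the scene stay as the last step left them, time stands still between calls to the robot, and variables do not carry over. Pictures are saved under pics/ and viewed, at most 12 in all, crops included, and the job is handed in when it is done.

```bash
ls; mkdir -p pics
python3 - <<'E'
from workcell import get_state, eyes
import cv2
print(get_state())
for n in("scene","top"):
    im=eyes.read_camera(n); print(eyes.camera_info(n)); cv2.imwrite(f"pics/{n}0.png",im[:,:,::-1])
E
```

```text
pics
{'clock': 0.0, 'joint_pos': array([1.18040567e+00, 3.14040190e-01, 4.49725056e-02, 1.30360012e+00,
       1.61691799e-05, 1.43118584e+00]), 'qvel': array([ 0.00105477, -0.00019622, -0.00070015,  0.00039706,  0.00025658,
       -0.00189777]), 'tau': array([ 1.09809882e-04, -4.80629933e+01,  2.98532456e+01,  1.94755162e-02,
        5.30043815e-05,  1.16095016e-06]), 'tcp_pos': array([0.1425129 , 0.55655008, 0.24138357]), 'orientation': array([-2.52881733e-04,  1.25061718e-01,  9.92148523e-01, -9.00957576e-04]), 'wrist_force': array([-0.62355675,  0.02410917, -0.9018546 ]), 'ft_torque': array([0.03992098, 0.0075026 , 0.03325752]), 'grip_force': 0.0, 'finger_gap': 0.08539640651850984}
{'fovy': 43.4123279683874, 'cx': 251.35626188362474, 'cy': 193.30581746306567, 'xyz': array([-0.23773068, -0.46252795,  0.74156216]), 'orientation': array([-0.43701894,  0.79451901, -0.37301343,  0.19650692])}
{'fovy': 52.51680857411591, 'cx': 255.54367291942407, 'cy': 197.22610261631633, 'xyz': array([0.42129428, 0.20319313, 1.31419671]), 'orientation': array([ 0.03231345, -0.70077383,  0.71160955, -0.0385191 ])}
```

View pics/scene0.png

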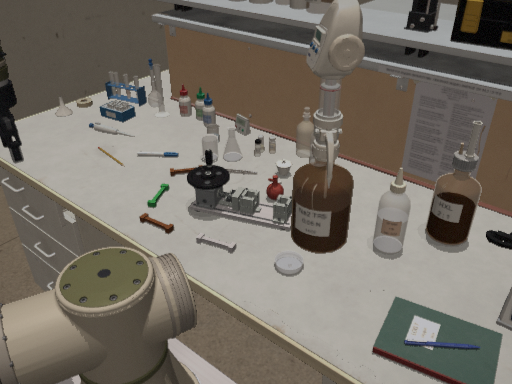

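View pics/top0.png

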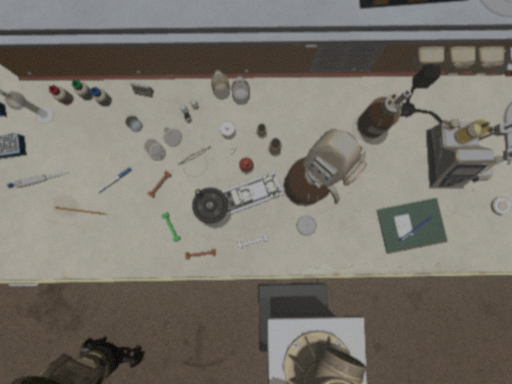

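The scene view shows the stage (wheel about (208,178), grips (245,202) and (284,208)), the bare bar at (216,242), the dish at (289,263) and the bulb at (275,187). In the top view the wheel is at (210,206), the bar at (253,241), the dish at (306,225) and the bulb at (246,164). I'll zoom in.

```bash
cat > h.py <<'E'
import numpy as np, cv2
from scipy.spatial.transform import Rotation as R
from workcell import get_state, eyes
def cam(n):
    c=eyes.camera_info(n); q=c["orientation"]; return c,R.from_quat([*q[1:],q[0]]).as_matrix(),192/np.tan(np.radians(c["fovy"]/2))
def ray(n,u,v):
    c,M,f=cam(n); return c["xyz"],M@np.array([(u-c["cx"])/f,(v-c["cy"])/f,1])
def onz(n,u,v,z):
    o,d=ray(n,u,v); return o+d*(z-o[2])/d[2]
def proj(n,p):
    c,M,f=cam(n); q=M.T@(np.array(p)-c["xyz"]); return np.array([c["cx"]+f*q[0]/q[2],c["cy"]+f*q[1]/q[2]])
E
python3 - <<'E'
from h import *
a=cv2.imread("pics/top0.png")[140:270,180:350]
b=cv2.imread("pics/scene0.png")[140:290,130:330]
a=cv2.resize(a,None,fx=4.6,fy=4.6,interpolation=cv2.INTER_CUBIC);b=cv2.resize(b,None,fx=4,fy=4,interpolation=cv2.INTER_CUBIC)
cv2.imwrite("pics/topc.png",a);cv2.imwrite("pics/scenec.png",b)
for n,u,v,z in[("top",210,206,.1),("top",253,241,.008),("scene",216,242,.008),("top",306,225,.018),("top",246,164,.06),("scene",208,178,.1)]:print(n,onz(n,u,v,z))
E
```

```text
top [0.51786902 0.33433418 0.1       ]
top [0.40595434 0.20147231 0.008     ]
scene [0.40640106 0.20631005 0.008     ]
top [0.45617473 0.02438345 0.018     ]
top [0.65684836 0.22063014 0.06      ]
scene [0.50495382 0.32222688 0.1       ]
```

View pics/topc.png

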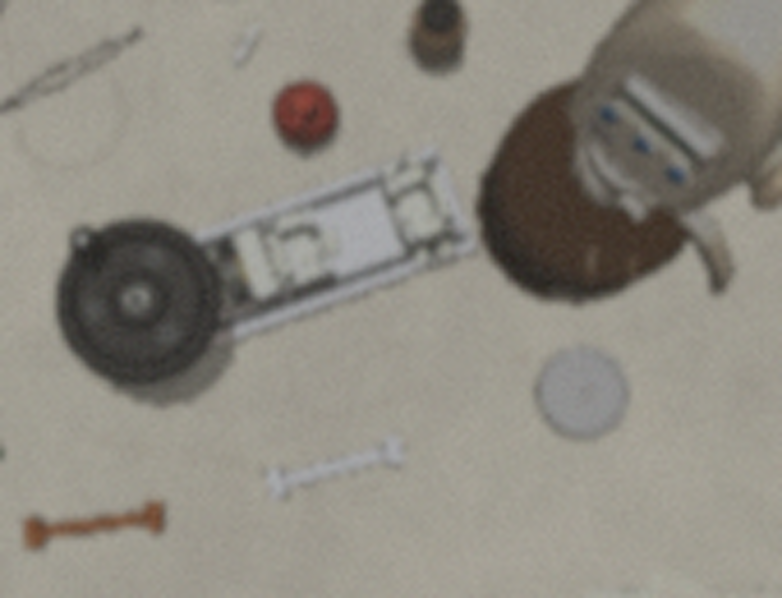

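View pics/scenec.png

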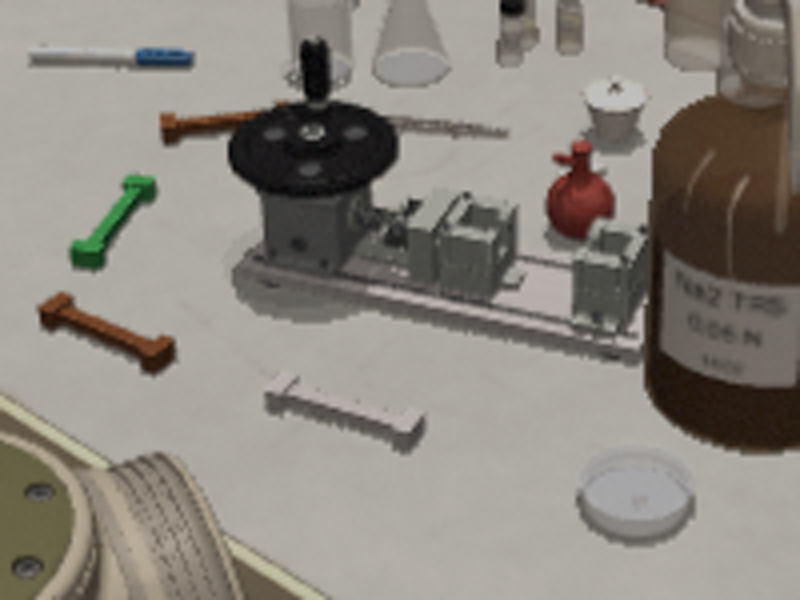

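The crops show the stage tilted in the top view. The wheel hub is at about (210,205), the handle at (198,193), the pockets at about (247,193) and (270,185), and the bar from (239,245) to (266,238). A large brown bottle with a dispenser stands at the fixed-grip end and is an obstacle. I'll average frames for sharper measurements.

Run:
```python
from h import *
for n in("top","scene"):
    np.save(f"{n}.npy",np.mean([eyes.read_camera(n).astype(float) for _ in range(10)],0))
t=np.load("top.npy");s=np.load("scene.npy")
a=cv2.resize(t[165:252,220:296],None,fx=6.5,fy=6.5,interpolation=cv2.INTER_CUBIC)
b=cv2.resize(s[180:255,185:310],None,fx=6.4,fy=6.4,interpolation=cv2.INTER_CUBIC)
f=lambda a:np.clip((a-40)*1.3,0,255)[:,:,::-1]
cv2.imwrite("pics/ta.png",f(a));cv2.imwrite("pics/sa.png",f(b))
```

```text
[ WARN:0@10.207] global loadsave.cpp:1063 imwrite_ Unsupported depth image for selected encoder is fallbacked to CV_8U.
```

View pics/ta.png

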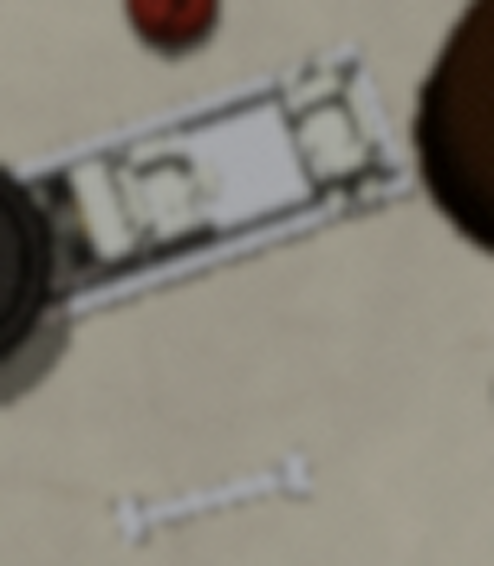

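View pics/sa.png

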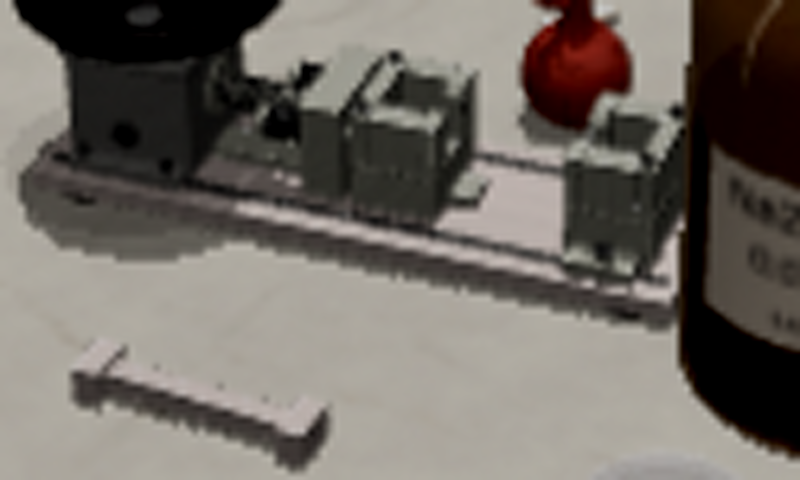

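```bash
cat >> h.py <<'E'
T=lambda u,v,z:onz("top",(u+.5)/6.5-.5+220,(v+.5)/6.5-.5+165,z)
S=lambda u,v,z:onz("scene",(u+.5)/6.4-.5+185,(v+.5)/6.4-.5+180,z)
def tri(r1,r2):
    (o,d),(p,e)=r1,r2; k=np.linalg.lstsq(np.c_[d,-e],p-o,rcond=None)[0]; a=o+k[0]*d;b=p+k[1]*e; return (a+b)/2,np.linalg.norm(a-b)
E
python3 - <<'E'
from h import *
np.set_printoptions(precision=4,suppress=True)
t=np.load("top.npy");s=np.load("scene.npy")
# base edges
for nm,p in dict(U=[(20,170),(355,42)],L=[(70,315),(410,188)],E=[(355,42),(410,188)]).items():
    a,b=[T(*q,.014) for q in p]; print(nm,a,b,np.degrees(np.arctan2(*(b-a)[:2][::-1])))
# wheel disc: dark mask
def cent(im,m,roi):
    x0,x1,y0,y1=roi; k=np.zeros(m.shape,np.uint8);k[y0:y1,x0:x1]=m[y0:y1,x0:x1]
    n,l,st,c=cv2.connectedComponentsWithStats(k); i=1+np.argmax(st[1:,4]); cs=cv2.findContours((l==i).astype(np.uint8),0,1)[0][0]
    return c[i],st[i],cv2.minAreaRect(cs),cv2.fitEllipse(cs) if len(cs)>5 else None
print("wheel top",cent(t,t.max(2)<75,(185,235,180,232)))
print("wheel sc",cent(s,s.max(2)<40,(180,240,140,200)))
# bar: bluish-bright relative to table
d=t[:,:,2]-t[:,:,0]; print("med",np.median(t[230:250,270:290],(0,1)), t[240,250:256].round())
print("bar top",cent(t,(d>d[230:236,232:236].mean()+10),(232,275,228,255)))
for p in[(128,517),(297,475)]:print("barT",T(*p,.016))
for p in[(105,360),(300,415)]:print("barS",S(*p,.016))
for im,n in((t,"top"),(s,"scene")):
    for nm,m in dict(red=(im[:,:,0]>im[:,:,1]*1.8)).items() if 0 else [("red",(im[:,:,0]>im[:,:,1]*1.9)&(im[:,:,0]>70))]:
        roi=(235,258,150,176) if n=="top" else (262,288,170,204); print(n,cent(im,m,roi)[:2])
E
```

```text
U [0.5755 0.3009 0.014 ] [0.64   0.1263 0.014 ] -69.74016468257068
L [0.5001 0.2758 0.014 ] [0.5632 0.0994 0.014 ] -70.3232013489909
E [0.64   0.1263 0.014 ] [0.5632 0.0994 0.014 ] -160.70747486545767
wheel top (array([210.17  , 205.5101]), array([193, 189,  36,  35, 894], dtype=int32), ((210.5, 206.0), (34.0, 35.0), 90.0), ((210.12892150878906, 205.4781036376953), (33.96323013305664, 34.542171478271484), 96.5168685913086))
wheel sc (array([207.6383, 177.3948]), array([187, 166,  42,  24, 694], dtype=int32), ((207.5, 177.5), (23.0, 41.0), 90.0), ((207.67495727539062, 177.2499237060547), (22.87993812561035, 41.37762451171875), 86.72644805908203))
med [161.  157.9 146.6] [[160. 157. 153.]
 [156. 154. 152.]
 [155. 155. 154.]
 [160. 159. 160.]
 [161. 161. 163.]
 [162. 163. 165.]]
bar top (array([252.5495, 241.    ]), array([238, 235,  30,  13, 111], dtype=int32), ((252.5, 240.99998474121094), (5.354079246520996, 29.54373550415039), 74.35775756835938), ((252.5247039794922, 240.9891815185547), (5.846557140350342, 30.797855377197266), 74.21614837646484))
barT [0.3965 0.2471 0.016 ]
barT [0.4164 0.1606 0.016 ]
barS [0.3936 0.2444 0.016 ]
barS [0.416  0.1639 0.016 ]
top (array([246.5385, 161.3077]), array([245, 160,   5,   4,  13], dtype=int32))
scene (array([274.5928, 188.5928]), array([267, 179,  16,  17, 167], dtype=int32))
```

```bash
cat >> h.py <<'E'
yaw=np.radians(20.0); O=np.array([.554,.2446]); sx=np.array([np.cos(yaw),np.sin(yaw)]); sy=np.array([-np.sin(yaw),np.cos(yaw)])
st=lambda p:np.array([(p[:2]-O)@sx,(p[:2]-O)@sy])*1000
E
python3 - <<'E'
from h import *
np.set_printoptions(precision=1,suppress=True)
print("jaw S",[st(S(*p,.061)) for p in[(355,115),(435,125),(475,70),(395,55)]])
print("anc S",[st(S(*p,.061)) for p in[(565,155),(645,165),(605,97),(685,108)]])
print("wheel",st(onz("top",210.13,205.48,.095)),st(onz("scene",207.67,177.25,.095)), st(onz("top",(137.5)/4.6-.5+180,(300.5)/4.6-.5+140,.103)),st(onz("scene",313.5/4-.5+130,132.5/4-.5+140,.103)))
r1=ray("top",82.5/4.6-.5+180,241.5/4.6-.5+140);r2=ray("scene",316.5/4-.5+130,42.5/4-.5+140)
p,g=tri(r1,r2);print("handle top",p*1000,g*1000,st(p),st(onz("top",82.5/4.6-.5+180,241.5/4.6-.5+140,.146)),st(onz("scene",316.5/4-.5+130,42.5/4-.5+140,.146)))
t=np.load("top.npy");d=t[:,:,2]-t[:,:,0]
w=np.clip(d-d[230:236,232:236].mean()-4,0,None);k=np.zeros_like(w);k[233:249,236:269]=w[233:249,236:269];k[k<3]=0
v,u=np.nonzero(k);P=np.array([onz("top",a,b,.012)[:2] for a,b in zip(u,v)]);W=k[v,u];c=np.average(P,0,W);C=np.cov(P.T,aweights=W);e=np.linalg.eigh(C)[1][:,1]
print("bar",c*1000,np.degrees(np.arctan(e[1]/e[0])),len(u))
# intensity profiles along stage axis at z=.061 (brightness sampling along line)
for x in(0,-17,17):
    ys=np.arange(-140,20,4);pp=[proj("top",[*(O+sx*x/1e3+sy*y/1e3),.061]) for y in ys]
    print("x",x,[(int(y),int(cv2.getRectSubPix(t.mean(2).astype(np.float32),(1,1),tuple(map(float,q)))[0,0])) for y,q in zip(ys,pp)])
for yy in(-104,-96,-28,-22):
    xs=np.arange(-40,41,4);pp=[proj("top",[*(O+sx*x/1e3+sy*yy/1e3),.061]) for x in xs]
    print("y",yy,[(int(y),int(cv2.getRectSubPix(t.mean(2).astype(np.float32),(1,1),tuple(map(float,q)))[0,0])) for y,q in zip(xs,pp)])
E
```

```text
jaw S [array([-23.6,   0. ]), array([-20.1, -32.9]), array([ 23.9, -34.4]), array([24.1,  0.8])]
anc S [array([-23.6, -88.7]), array([ -20.1, -120.5]), array([ 21.7, -91. ]), array([  24.3, -123.9])]
wheel [-1.3 96.1] [-8.8 95.9] [ 0.5 97. ] [ 1.  99.2]
handle top [557.2 367.2 145.2] 0.05863843245021343 [ 45.  114.1] [ 44.8 114. ] [ 43.6 113.5]
bar [405.8 203.4] -75.3099341309294 144
x 0 [(-140, 148), (-136, 152), (-132, 160), (-128, 158), (-124, 150), (-120, 131), (-116, 142), (-112, 162), (-108, 165), (-104, 165), (-100, 163), (-96, 155), (-92, 139), (-88, 141), (-84, 162), (-80, 168), (-76, 168), (-72, 168), (-68, 169), (-64, 168), (-60, 167), (-56, 168), (-52, 167), (-48, 164), (-44, 162), (-40, 158), (-36, 145), (-32, 142), (-28, 154), (-24, 164), (-20, 165), (-16, 164), (-12, 161), (-8, 154), (-4, 155), (0, 144), (4, 140), (8, 158), (12, 165), (16, 164)]
x -17 [(-140, 145), (-136, 151), (-132, 156), (-128, 141), (-124, 129), (-120, 139), (-116, 153), (-112, 161), (-108, 164), (-104, 163), (-100, 157), (-96, 150), (-92, 129), (-88, 129), (-84, 157), (-80, 168), (-76, 168), (-72,
[... 1012 characters left out ...]
, 140), (-32, 108), (-28, 91), (-24, 120), (-20, 145), (-16, 149), (-12, 144), (-8, 148), (-4, 159), (0, 155), (4, 133), (8, 115), (12, 128), (16, 149), (20, 147), (24, 145), (28, 150), (32, 151), (36, 149), (40, 151)]
y -28 [(-40, 149), (-36, 115), (-32, 79), (-28, 85), (-24, 124), (-20, 151), (-16, 153), (-12, 151), (-8, 156), (-4, 160), (0, 154), (4, 137), (8, 114), (12, 113), (16, 145), (20, 151), (24, 139), (28, 142), (32, 157), (36, 156), (40, 152)]
y -22 [(-40, 149), (-36, 118), (-32, 79), (-28, 81), (-24, 125), (-20, 156), (-16, 161), (-12, 158), (-8, 161), (-4, 164), (0, 165), (4, 159), (8, 131), (12, 114), (16, 140), (20, 157), (24, 145), (28, 145), (32, 158), (36, 155), (40, 151)]
```

The measurements agree across views:
- **Bar:** centre about (0.4055, 0.2036), axis at -75.2°.
- **Stage:** yaw about 20°. The bar goes at about (0.576, 0.186).
- **Wheel axis:** about (0.521, 0.336).
- **Handle:** triangulated top height 145 mm, against 146 mm given.

Next I move over the bar.

```bash
python3 -m inch '[-2.28,-1.845,0,0,-2.28,-1.845,0,0,-2.28,-1.845,0,0,-2.28,-1.845,0,0,-2.28,-1.845,0,0]' 0 40
python3 -m inch '[-2.28,-1.845,0,0,-2.28,-1.845,0,0,-2.28,-1.845,0,0,-2.28,-1.845,0,0,-2.28,-1.845,0,0]'
python3 -m inch '[-2.28,-1.845,0,0,-2.28,-1.845,0,0,-2.28,-1.845,0,0,-2.28,-1.845,0,0,-2.28,-1.845,0,0]'
python3 -m inch '[0,0,0,0.106,0,0,0,0.106,0,0,0,0.106,0,0,0,0.106,0,0,0,0.106]'
python3 -m inch '[0,0,0,0.106,0,0,0,0.106,0,0,0,0.106,0,0,0,0.106,0,0,0,0.106]'
python3 -m inch '[0,0,0,0,0,0,0,0,0,0,0,0,0,0,0,0,0,0,0,0]'
python3 - <<'E'
from h import *
s=get_state();print(s)
q=s["orientation"];M=R.from_quat([*q[1:],q[0]]).as_matrix();print(M)
print("tool delta",M.T@(np.array([.4055,.2036,.06])-s["tcp_pos"]),"yaw y",np.degrees(np.arctan2(M[1,1],M[0,1])))
im=eyes.read_camera("scene");im2=eyes.read_camera("top")
cv2.imwrite("pics/both1.png",cv2.resize(np.vstack([im[:,:400],im2[50:,:400]]),None,fx=.8,fy=.8)[:,:,::-1])
E
```

```text
clock: 1.52
tcp_pos: [0.2308, 0.4383, 0.2424]
orientation: [0.0, 0.125, 0.992, 0.0]
wrist_force: [-0.1, -0.2, -0.2]
finger_gap: 0.0428
grip_force: 0.0
clock: 1.93
tcp_pos: [0.3184, 0.3205, 0.2425]
orientation: [0.0, 0.125, 0.992, 0.0]
wrist_force: [0.7, -0.4, 0.2]
finger_gap: 0.0426
grip_force: 0.0
clock: 2.35
tcp_pos: [0.406, 0.2028, 0.2425]
orientation: [0.0, 0.125, 0.992, 0.0]
wrist_force: [-0.1, 0.9, -0.6]
finger_gap: 0.0424
grip_force: 0.0
clock: 2.77
tcp_pos: [0.4055, 0.2039, 0.2424]
orientation: [0.0, 0.383, 0.924, 0.0]
wrist_force: [-0.4, 0.3, -0.1]
finger_gap: 0.043
grip_force: 0.0
clock: 3.18
tcp_pos: [0.4053, 0.2041, 0.2424]
orientation: [0.0, 0.612, 0.791, 0.0]
wrist_force: [-0.6, 0.2, -0.4]
finger_gap: 0.0428
grip_force: 0.0
clock: 3.6
tcp_pos: [0.4053, 0.2041, 0.2423]
orientation: [0.0, 0.609, 0.793, 0.0]
wrist_force: [-0.6, -0.3, 0.4]
finger_gap: 0.0425
grip_force: 0.0
{'clock': 3.6, 'joint_pos': array([ 2.89203625e-01,  7.88644366e-02, -2.46157690e-01,  1.24568665e+00,
        6.24735183e-05,  1.59881630e+00]), 'qvel': array([ 0.00107287, -0.00128637, -0.00122699,  0.00092812, -0.00130823,
        0.00570431]), 'tau': array([ 2.44212506e-04, -3.42594516e+01,  2.96029419e+01,  3.77190445e-04,
        1.61368607e-04, -1.43701068e-02]), 'tcp_pos': array([0.40533006, 0.20408931, 0.24231186]), 'orientation': array([3.76945292e-07, 6.09005645e-01, 7.93165886e-01, 5.37760147e-05]), 'wrist_force': array([-0.64342445, -0.31315527,  0.44638641]), 'ft_torque': array([ 0.00679763,  0.0333558 , -0.0109398 ]), 'grip_force': 0.0, 'finger_gap': 0.04245909942062623}
[[-2.58224250e-01  9.66085003e-01  6.60977532e-05]
 [ 9.66085003e-01  2.58224244e-01  8.48474769e-05]
 [ 6.49018326e-05  8.57657242e-05 -9.99999994e-01]]
tool delta [-5.28431677e-04  2.21850402e-05  1.82311828e-01] yaw y 14.964721178844732
```

View pics/both1.png

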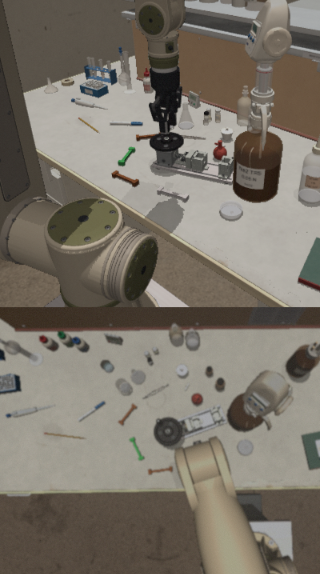

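In the picture the gripper hangs over the bar and the forearm comes from the right of it. The dispenser head (about (265,395) in the lower view) is close to where the wrist will go, so I'll check that clearance.

```bash
python3 -m inch '[-0.05,0,3.6,0,0,0,3.6,0,0,0,3.6,0,0,0,2.6,0,0,0,1,0]' -0.1
python3 - <<'E'
from h import *
np.set_printoptions(precision=3,suppress=True)
for n,x0,x1,y0,y1 in(("top",295,360,130,200),("scene",290,360,0,120)):
    im=np.load(n+".npy")[y0:y1,x0:x1]; m=((im[:,:,2]-im[:,:,0])>12).astype(np.uint8)
    k,l,s,c=cv2.connectedComponentsWithStats(m); print(n,[(a+[x0,y0],int(b[4])) for a,b in zip(c[1:],s[1:]) if b[4]>1])
# nozzle/head extents: colour of head beige
im=np.load("scene.npy")
print([im[y,300:365:6].mean(1).round() for y in(20,45,70,100,130)])
s=get_state();print(s["tcp_pos"])
im=np.load("top.npy")
print(onz("top",284,184,.1),onz("top",284,184,.2))
im=np.vstack([cv2.resize(np.load("scene.npy")[0:240,270:370],None,fx=2.5,fy=2.5)]);b=cv2.resize(np.load("top.npy")[120:210,275:375],None,fx=4,fy=4)
H=np.zeros((600,660,3));H[:,:250]=im;H[:360,255:655]=b;cv2.imwrite("pics/disp.png",H[:,:,::-1].astype(np.uint8))
E
```

```text
clock: 4.12
tcp_pos: [0.4027, 0.2028, 0.0945]
orientation: [-0.002, 0.609, 0.793, -0.002]
wrist_force: [-0.3, 1.0, 0.3]
finger_gap: 0.0386
grip_force: 0.0
top [(array([312. , 164.5]), 4), (array([319., 171.]), 7), (array([326.8, 177.6]), 5)]
scene [(array([311.3,  43.5]), 10), (array([313.5,  47. ]), 10), (array([316.,  50.]), 11)]
[array([156., 165., 164., 165., 102., 108., 137., 133., 133., 131.,  88.]), array([166., 169.,  80.,  93., 106., 108.,  99.,  95.,  95.,  96., 108.]), array([ 80.,  81., 102.,  99.,  92.,  92.,  92.,  82.,  84.,  81.,  80.]), array([81., 82., 82., 81., 87., 95., 96., 83., 82., 81., 81.]), array([113., 124., 112., 160., 159., 118., 146.,  88.,  82.,  81.,  80.])]
[0.403 0.203 0.095]
[0.584 0.101 0.1  ] [0.57 0.11 0.2 ]
```

View pics/disp.png

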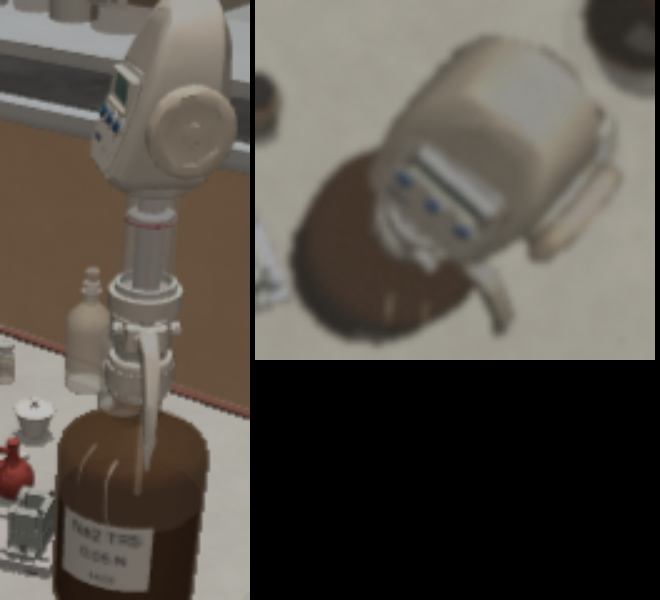

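The dispenser head stands high over the brown bottle, with blue buttons at top (319,171) and scene (313.5,47). Its leftmost snout is at top (306,174) and scene (307,64). I'll triangulate those and work out the arm's clearance.

Run:
```python
from h import *
np.set_printoptions(precision=3,suppress=True)
for a,b in(((319,171),(313.5,47)),((312,164.5),(311.3,43.5)),((306,174),(307,64)),((305,165),(309,30))):
    print(tri(ray("top",*a),ray("scene",*b)))
s=get_state();q=s["orientation"];M=R.from_quat([*q[1:],q[0]]).as_matrix()
print(s["tcp_pos"],s["joint_pos"],"delta",M.T@(np.array([.4055,.2036,.018])-s["tcp_pos"]))
```

```text
(array([0.561, 0.056, 0.472]), np.float64(0.0021777734915533046))
(array([0.576, 0.071, 0.473]), np.float64(0.002135648467583616))
(array([0.564, 0.076, 0.433]), np.float64(0.006194034296135841))
(array([0.574, 0.085, 0.496]), np.float64(0.010353606260667763))
[0.403 0.203 0.095] [ 0.288  0.185 -0.507  0.884  0.     1.598] delta [0.    0.003 0.076]
```

```bash
python3 -m inch '[0,0.3,1.5,0,0,0,1.5,0,0,0,1.5,0,0,0,1.2,0,0,0,0.5,0]'
python3 -m inch '[0,0,0,0,0,0,0,0,0,0,0.5,0,0,0,0.4,0,0,0,0.3,0]'
python3 -m inch '[0,0,0,0,0,0,0,0,0,0,0,0,0,0,0,0,0,0,0,0]'
python3 - <<'E'
from h import *
np.set_printoptions(precision=4,suppress=True)
s=get_state();q=s["orientation"];M=R.from_quat([*q[1:],q[0]]).as_matrix()
print("delta",M.T@(np.array([.4055,.2036,.017])-s["tcp_pos"]))
E
```

```text
clock: 4.53
tcp_pos: [0.4074, 0.2041, 0.0348]
orientation: [-0.001, 0.609, 0.793, -0.001]
wrist_force: [-0.9, 0.0, -0.3]
finger_gap: 0.0384
grip_force: 0.0
clock: 4.95
tcp_pos: [0.4087, 0.2045, 0.0244]
orientation: [0.0, 0.609, 0.793, 0.0]
wrist_force: [-0.2, -0.4, -0.3]
finger_gap: 0.0381
grip_force: 0.0
clock: 5.37
tcp_pos: [0.4085, 0.2044, 0.0245]
orientation: [0.0, 0.609, 0.793, 0.0]
wrist_force: [-0.8, 0.7, -0.8]
finger_gap: 0.0383
grip_force: 0.0
delta [-0.     -0.0031  0.0075]
```

```bash
python3 -m inch '[0,-0.3,0,0,0,0,0.4,0,0,0,0.3,0,0,0,0,0,0,0,0,0]'
python3 -m inch '[0,0,0,0,0,0,0,0,0,0,0,0,0,0,0,0,0,0,0,0]' -1 50
python3 -m inch '[0,0,0,0,0,0,0,0,0,0,0,0,0,0,0,0,0,0,0,0]'
```

```text
clock: 5.78
tcp_pos: [0.4051, 0.2035, 0.0169]
orientation: [-0.0, 0.609, 0.793, -0.0]
wrist_force: [0.2, 0.4, 0.5]
finger_gap: 0.0388
grip_force: 0.0
clock: 6.2
tcp_pos: [0.4057, 0.2036, 0.0175]
orientation: [0.0, 0.609, 0.793, 0.0]
wrist_force: [-0.0, -0.4, 2.8]
finger_gap: 0.008
grip_force: 49.4
clock: 6.62
tcp_pos: [0.4057, 0.2037, 0.0175]
orientation: [0.0, 0.609, 0.793, 0.0]
wrist_force: [-0.7, 0.5, 4.4]
finger_gap: 0.0082
grip_force: 49.7
```

```bash
python3 -m inch '[0,0,-1.5,0,0,0,-2,0,0,0,-2,-0.044,0,0,-1.5,-0.044,0,0,-0.5,0]'
python3 -m inch '[-0.5,1,0,0,-1,2,0,0,-1.23,2.5,0,0,-1.23,2.5,0,0,-1.2,2.5,0,0]'
python3 -m inch '[-1,2.0,0,0,-0.7,1.5,0,0,-0.4,0.91,0,0,-0.2,0.5,0,0,0,0,0,0]'
python3 -m inch '[0,0,0,0,0,0,0,0,0,0,0,0,0,0,0,0,0,0,0,0]'
python3 - <<'E'
from h import *
np.set_printoptions(precision=4,suppress=True)
s=get_state();q=s["orientation"];M=R.from_quat([*q[1:],q[0]]).as_matrix()
print(s["tcp_pos"],"delta",M.T@(np.array([.576,.1863,.0925])-s["tcp_pos"]),"yaw",np.degrees(np.arctan2(M[1,1],M[0,1])))
f=np.mean([eyes.read_camera("scene").astype(float) for _ in range(8)],0);np.save("s2.npy",f)
f2=np.mean([eyes.read_camera("top").astype(float) for _ in range(4)],0);np.save("t2.npy",f2)
a=cv2.resize(np.clip((f[165:250,205:310]-20)*1.2,0,255),None,fx=6.4,fy=6.4,interpolation=cv2.INTER_CUBIC)
b=cv2.resize(f[:,150:400][:,:,:],None,fx=.0+.5,fy=.5);a[:b.shape[0]//1*0+1]=a[:1]
cv2.imwrite("pics/s2.png",a[:,:,::-1].clip(0,255).astype(np.uint8))
E
```

```text
clock: 7.03
tcp_pos: [0.4065, 0.2039, 0.094]
orientation: [0.001, 0.574, 0.819, 0.001]
wrist_force: [0.3, -0.1, -0.6]
finger_gap: 0.0082
grip_force: 49.1
clock: 7.45
tcp_pos: [0.5229, 0.1904, 0.0905]
orientation: [-0.001, 0.575, 0.819, -0.001]
wrist_force: [-0.1, -0.1, -1.4]
finger_gap: 0.0079
grip_force: 49.1
clock: 7.87
tcp_pos: [0.5766, 0.1855, 0.0904]
orientation: [-0.001, 0.575, 0.818, -0.001]
wrist_force: [0.6, 0.8, -0.6]
finger_gap: 0.0082
grip_force: 49.1
clock: 8.28
tcp_pos: [0.5754, 0.1862, 0.0926]
orientation: [0.0, 0.574, 0.819, 0.0]
wrist_force: [0.5, -0.2, -1.0]
finger_gap: 0.0077
grip_force: 49.1
[0.5754 0.1862 0.0926] delta [-0.0001  0.0006  0.0001] yaw 19.957682644697673
```

View pics/s2.png

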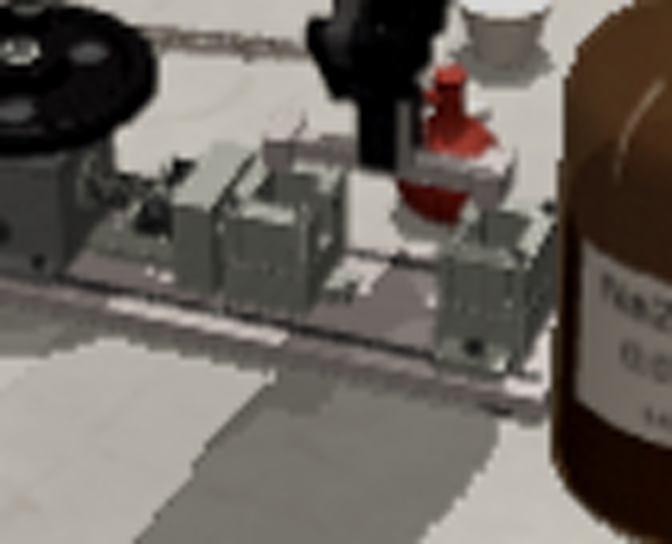

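The bar hangs level over the stage. Its left head is at about (282,150) in the crop, above the moving grip's pocket (300,190), and its right head at about (495,180), above the fixed grip's pocket (515,235). I'll check the numbers.

Run:
```python
from h import *
np.set_printoptions(precision=1,suppress=True)
C=lambda u,v,z:st(onz("scene",(u+.5)/6.4-.5+205,(v+.5)/6.4-.5+165,z))
print("L head top: outer-front, inner-front, outer-back",C(264,141,.091),C(298,146,.091),C(303,112,.091)) 
print("L bottom outer-front, inner-front",C(264,165,.075),C(298,168,.075))
print("R head top inner-front,outer-front,outer-back",C(474,175,.091),C(503,180,.091),C(517,150,.091))
print("R bottom outer-front",C(500,208,.075))
print("jaw",C(222,202,.061),C(303,213,.061),C(347,163,.061));print("anc",C(438,248,.061),C(515,258,.061),C(480,203,.061),C(555,208,.061))
s=np.load("s2.npy")
for z,x in((.083,-11),):
  for dy in(0,):
    ys=np.arange(-122,4,2.);pp=[proj("scene",[*(O+sx*x/1e3+sy*y/1e3),z]) for y in ys]
    print([(int(y),int(cv2.getRectSubPix(s.mean(2).astype(np.float32),(1,1),tuple(map(float,q)))[0,0])) for y,q in zip(ys,pp)])
```

```text
L head top: outer-front, inner-front, outer-back [-13.8 -12.8] [-13.  -26.9] [ 12.  -19.9]
L bottom outer-front, inner-front [-7.  -9.9] [ -4.7 -23.7]
R head top inner-front,outer-front,outer-back [-10.8 -99.4] [ -10.6 -111.2] [  12.3 -110. ]
R bottom outer-front [  -6.5 -109.1]
jaw [-18.1   4.4] [-15.1 -29.4] [ 26.  -33.7]
anc [-21.4 -88.4] [ -18.3 -119.1] [ 15.  -94.4] [  21.2 -124. ]
[(-122, 165), (-120, 165), (-118, 165), (-116, 165), (-114, 154), (-112, 114), (-110, 89), (-108, 88), (-106, 90), (-104, 90), (-102, 90), (-100, 87), (-98, 78), (-96, 71), (-94, 75), (-92, 80), (-90, 77), (-88, 71), (-86, 69), (-84, 67), (-82, 66), (-80, 80), (-78, 81), (-76, 76), (-74, 74), (-72, 65), (-70, 64), (-68, 78), (-66, 101), (-64, 116), (-62, 121), (-60, 120), (-58, 115), (-56, 117), (-54, 120), (-52, 126), (-50, 135), (-48, 110), (-46, 108), (-44, 118), (-42, 130), (-40, 115), (-38, 119), (-36, 127), (-34, 124), (-32, 120), (-30, 120), (-28, 122), (-26, 119), (-24, 95), (-22, 84), (-20, 88), (-18, 89), (-16, 90), (-14, 91), (-12, 94), (-10, 124), (-8, 133), (-6, 141), (-4, 152), (-2, 154), (0, 155), (2, 155)]
```

Measured bar centre is -61.8 mm in y and about 0 in x (stage frame), against a target of about -61.9 and +0.6. I lower it, watching the force.

```bash
python3 -m inch '[0,0.05,0.3,0,0,0,0.3,0,0,0,0.3,0,0,0,0.2,0,0,0,0.1,0]'
python3 -m inch '[0,0,0.1,0,0,0,0.1,0,0,0,0.1,0,0,0,0.1,0,0,0,0.1,0]'
python3 -m inch '[0,0,0.1,0,0,0,0.1,0,0,0,0,0,0,0,0,0,0,0,0,0]'
```

```text
clock: 9.3
tcp_pos: [0.5758, 0.1861, 0.0796]
orientation: [-0.0, 0.574, 0.819, -0.0]
wrist_force: [0.3, -0.3, -0.6]
finger_gap: 0.0078
grip_force: 49.1
clock: 9.72
tcp_pos: [0.5763, 0.1862, 0.0753]
orientation: [0.0, 0.574, 0.819, 0.0]
wrist_force: [-0.3, -0.2, -1.6]
finger_gap: 0.0083
grip_force: 49.1
clock: 10.13
tcp_pos: [0.5763, 0.1862, 0.0734]
orientation: [0.0, 0.574, 0.819, 0.0]
wrist_force: [0.5, -0.8, -1.5]
finger_gap: 0.0077
grip_force: 49.1
```

```bash
python3 -m inch '[0,0,0.2,0,0,0,0.2,0,0,0,0.1,0,0,0,0.1,0,0,0,0,0]'
python3 -m inch '[0,0,0.2,0,0,0,0.2,0,0,0,0.1,0,0,0,0.1,0,0,0,0,0]'
python3 -m inch '[0,0,0.2,0,0,0,0.1,0,0,0,0.1,0,0,0,0.1,0,0,0,0,0]'
```

```text
clock: 10.55
tcp_pos: [0.576, 0.1862, 0.067]
orientation: [-0.0, 0.574, 0.819, -0.0]
wrist_force: [0.2, 0.4, -1.5]
finger_gap: 0.0079
grip_force: 49.1
clock: 10.97
tcp_pos: [0.5761, 0.1862, 0.061]
orientation: [-0.0, 0.574, 0.819, -0.0]
wrist_force: [-0.1, -0.3, -1.4]
finger_gap: 0.008
grip_force: 49.1
clock: 11.38
tcp_pos: [0.5761, 0.1862, 0.056]
orientation: [-0.0, 0.574, 0.819, -0.0]
wrist_force: [-0.3, -0.3, -0.9]
finger_gap: 0.0083
grip_force: 49.1
```

Smooth descent. Touch down gently, release and lift.

```bash
python3 -m inch '[0,0,0.05,0,0,0,0.05,0,0,0,0.05,0,0,0,0,0,0,0,0,0]'
python3 -m inch '[0,0,0,0,0,0,0,0,0,0,0,0,0,0,0,0,0,0,0,0]' -0.3
python3 -m inch '[0,0,0,0,0,0,-1,0,0,0,-2.5,0,0,0,-3,0,0,0,-3.2,0]'
python3 -m inch '[0,0,-2.0,0,0,0,-1,0,0,0,0,0,0,0,0,0,0,0,0,0]'
python3 - <<'E'
from h import *
np.set_printoptions(precision=4,suppress=True)
s=get_state();print(s["tcp_pos"],s["joint_pos"])
f=np.mean([eyes.read_camera("scene").astype(float) for _ in range(8)],0);np.save("s3.npy",f)
a=cv2.resize(np.clip((f[150:250,180:310]-20)*1.3,0,255),None,fx=5.5,fy=5.5,interpolation=cv2.INTER_CUBIC)
cv2.imwrite("pics/s3.png",a[:,:,::-1].clip(0,255).astype(np.uint8))
E
```

```text
clock: 11.8
tcp_pos: [0.5762, 0.1862, 0.0548]
orientation: [-0.0, 0.574, 0.819, 0.0]
wrist_force: [-0.1, -0.2, -1.6]
finger_gap: 0.0085
grip_force: 49.1
clock: 12.22
tcp_pos: [0.5764, 0.1862, 0.055]
orientation: [0.0, 0.574, 0.819, 0.0]
wrist_force: [-0.8, 0.7, 0.4]
finger_gap: 0.03
grip_force: 0.0
clock: 12.63
tcp_pos: [0.5753, 0.186, 0.1526]
orientation: [-0.001, 0.574, 0.819, -0.001]
wrist_force: [0.5, 0.4, 0.2]
finger_gap: 0.0298
grip_force: 0.0
clock: 13.05
tcp_pos: [0.5753, 0.186, 0.1801]
orientation: [-0.001, 0.574, 0.819, -0.001]
wrist_force: [-0.2, -0.5, -0.4]
finger_gap: 0.0298
grip_force: 0.0
[0.5753 0.186  0.1801] [0.18   0.3958 0.012  1.1896 0.0001 1.4028]
```

View pics/s3.png

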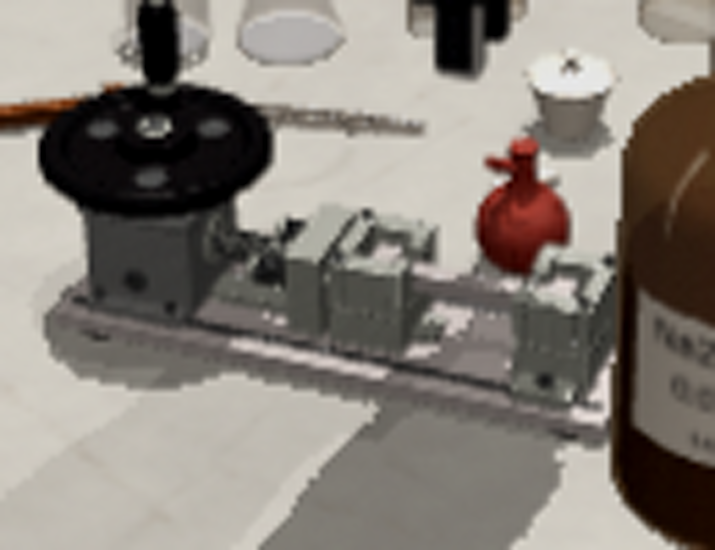

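The bar is seated: its waist lies through both slots (about (455,295)) and nothing else has moved. Next I go above the handle.

```bash
python3 -m inch '[1.5,0.4,0,0,3,0.8,0,0,3,0.8,0,0,3,0.8,0,0,3,0.7,0,0]' 0.4 30
python3 -m inch '[2.5,0.6,0,0,1.2,0.3,0,0,0.45,0.1,0,0,0,0,0,0,0,0,0,0]'
python3 -m inch '[0,0,0,0,0,0,1,0,0,0,1.5,0,0,0,1.5,0,0,0,1,0]'
python3 -m inch '[0,0,0.3,0,0,0,0,0,0,0,0,0,0,0,0,0,0,0,0,0]'
```

```text
clock: 13.87
tcp_pos: [0.5631, 0.3262, 0.1818]
orientation: [0.0, 0.574, 0.819, 0.0]
wrist_force: [1.0, 0.1, 0.1]
finger_gap: 0.0596
grip_force: 0.0
clock: 14.28
tcp_pos: [0.5585, 0.3665, 0.1816]
orientation: [0.0, 0.574, 0.819, -0.0]
wrist_force: [0.4, -0.9, 0.5]
finger_gap: 0.06
grip_force: 0.0
clock: 14.7
tcp_pos: [0.5581, 0.3659, 0.1298]
orientation: [-0.0, 0.575, 0.818, -0.001]
wrist_force: [0.9, -0.3, 0.0]
finger_gap: 0.0601
grip_force: 0.0
clock: 15.12
tcp_pos: [0.559, 0.3677, 0.1299]
orientation: [0.0, 0.574, 0.819, 0.001]
wrist_force: [-0.2, 0.1, -0.4]
finger_gap: 0.0595
grip_force: 0.0
```

```bash
python3 -m inch '[0,0,0,0,0,0,0,0,0,0,0,0,0,0,0,0,0,0,0,0]' -1
python3 -m inch '[0,0,0,0,0,0,0,0,0,0,0,0,0,0,0,0,0,0,0,0]'
```

```text
clock: 15.53
tcp_pos: [0.5585, 0.3676, 0.1292]
orientation: [0.0, 0.574, 0.819, 0.0]
wrist_force: [0.0, 0.2, 0.9]
finger_gap: 0.0191
grip_force: 29.3
clock: 15.95
tcp_pos: [0.5585, 0.3676, 0.1292]
orientation: [0.0, 0.574, 0.819, 0.0]
wrist_force: [-0.7, -0.1, 3.9]
finger_gap: 0.019
grip_force: 29.3
```

Handle grasped with no side load, so it is well centred. I'll work out the circle in tool axes from φ=70.6° (φ rises clockwise).

```bash
cat > circ.py <<'E'
import numpy as np,sys
a,step,n=map(float,sys.argv[1:4]);f=np.radians(a+step*np.arange(int(n)*5+1))
p=np.round(4.8*np.c_[np.cos(f),np.sin(f)],2);d=np.diff(p,axis=0)
for i in range(int(n)):print(round(a+step*5*(i+1),1),",".join(f"{x:.2f},{y:.2f},0,0" for x,y in d[5*i:5*i+5]))
E
python3 circ.py 70.6 6 12
cat > fs.py <<'E'
from h import *
c=np.array([.5213,.3370]);s=get_state();p=s["tcp_pos"][:2]-c;F=s["wrist_force"][:2];u=p/np.linalg.norm(p);t=np.array([u[1],-u[0]])
print("phi %.1f r %.1f Ft %.1f Fr %.1f"%(110-np.degrees(np.arctan2(p[1],p[0])),1e3*np.linalg.norm(p),-F@t,F@u))
E
python3 fs.py
```

```text
100.6 -0.48,0.14,0,0,-0.49,0.09,0,0,-0.50,0.04,0,0,-0.50,-0.02,0,0,-0.50,-0.06,0,0
130.6 -0.49,-0.12,0,0,-0.47,-0.17,0,0,-0.46,-0.22,0,0,-0.43,-0.26,0,0,-0.39,-0.31,0,0
160.6 -0.37,-0.34,0,0,-0.32,-0.38,0,0,-0.29,-0.42,0,0,-0.24,-0.44,0,0,-0.19,-0.47,0,0
190.6 -0.14,-0.48,0,0,-0.09,-0.49,0,0,-0.04,-0.50,0,0,0.02,-0.50,0,0,0.06,-0.50,0,0
220.6 0.12,-0.49,0,0,0.17,-0.47,0,0,0.22,-0.46,0,0,0.26,-0.43,0,0,0.31,-0.39,0,0
250.6 0.34,-0.37,0,0,0.38,-0.32,0,0,0.42,-0.29,0,0,0.44,-0.24,0,0,0.47,-0.19,0,0
280.6 0.48,-0.14,0,0,0.49,-0.09,0,0,0.50,-0.04,0,0,0.50,0.02,0,0,0.50,0.06,0,0
310.6 0.49,0.12,0,0,0.47,0.17,0,0,0.46,0.22,0,0,0.43,0.26,0,0,0.39,0.31,0,0
340.6 0.37,0.34,0,0,0.32,0.38,0,0,0.29,0.42,0,0,0.24,0.44,0,0,0.19,0.47,0,0
370.6 0.14,0.48,0,0,0.09,0.49,0,0,0.04,0.50,0,0,-0.02,0.50,0,0,-0.06,0.50,0,0
400.6 -0.12,0.49,0,0,-0.17,0.47,0,0,-0.22,0.46,0,0,-0.26,0.43,0,0,-0.31,0.39,0,0
430.6 -0.34,0.37,0,0,-0.38,0.32,0,0,-0.42,0.29,0,0,-0.44,0.24,0,0,-0.47,0.19,0,0
phi 70.6 r 48.2 Ft 0.4 Fr -0.6
```

```bash
python3 -m inch '[-0.48,0.14,0,0,-0.49,0.09,0,0,-0.50,0.04,0,0,-0.50,-0.02,0,0,-0.50,-0.06,0,0]' -1 90; python3 fs.py
python3 -m inch '[-0.49,-0.12,0,0,-0.47,-0.17,0,0,-0.46,-0.22,0,0,-0.43,-0.26,0,0,-0.39,-0.31,0,0]'; python3 fs.py
```

```text
clock: 16.37
tcp_pos: [0.5685, 0.3484, 0.1294]
orientation: [-0.002, 0.573, 0.82, 0.003]
wrist_force: [-1.2, 11.1, 2.2]
finger_gap: 0.0175
grip_force: 87.8
phi 96.4 r 48.6 Ft 11.0 Fr 1.4
clock: 16.78
tcp_pos: [0.5682, 0.3233, 0.1295]
orientation: [0.0, 0.573, 0.819, 0.004]
wrist_force: [5.5, 10.0, -1.1]
finger_gap: 0.0173
grip_force: 87.9
phi 126.3 r 48.9 Ft 11.2 Fr 2.4
```

```bash
python3 -m inch '[-0.37,-0.34,0,0,-0.32,-0.38,0,0,-0.29,-0.42,0,0,-0.24,-0.44,0,0,-0.19,-0.47,0,0]'; python3 fs.py
python3 -m inch '[-0.14,-0.48,0,0,-0.09,-0.49,0,0,-0.04,-0.50,0,0,0.02,-0.50,0,0,0.06,-0.50,0,0]'; python3 fs.py
```

```text
clock: 17.2
tcp_pos: [0.5553, 0.3018, 0.1295]
orientation: [0.002, 0.574, 0.819, 0.004]
wrist_force: [9.6, 6.0, -3.4]
finger_gap: 0.0174
grip_force: 87.9
phi 156.0 r 48.9 Ft 11.0 Fr 2.4
clock: 17.62
tcp_pos: [0.5334, 0.2898, 0.1295]
orientation: [0.003, 0.575, 0.818, 0.003]
wrist_force: [10.7, -0.3, -2.9]
finger_gap: 0.0172
grip_force: 88.0
phi 185.6 r 48.7 Ft 10.3 Fr 3.0
```

```bash
python3 -m inch '[0.12,-0.49,0,0,0.17,-0.47,0,0,0.22,-0.46,0,0,0.26,-0.43,0,0,0.31,-0.39,0,0]'; python3 fs.py
python3 -m inch '[0.34,-0.37,0,0,0.38,-0.32,0,0,0.42,-0.29,0,0,0.44,-0.24,0,0,0.47,-0.19,0,0]'; python3 fs.py
```

```text
clock: 18.03
tcp_pos: [0.5081, 0.2906, 0.1295]
orientation: [0.004, 0.575, 0.818, 0.001]
wrist_force: [9.6, -6.2, -0.2]
finger_gap: 0.0175
grip_force: 88.3
phi 215.9 r 48.3 Ft 10.9 Fr 3.4
clock: 18.45
tcp_pos: [0.4866, 0.3041, 0.1294]
orientation: [0.004, 0.575, 0.818, -0.001]
wrist_force: [6.6, -9.5, 3.4]
finger_gap: 0.0172
grip_force: 88.6
phi 246.5 r 47.8 Ft 11.4 Fr 1.7
```

```bash
python3 -m inch '[0.48,-0.14,0,0,0.49,-0.09,0,0,0.50,-0.04,0,0,0.50,0.02,0,0,0.50,0.06,0,0]'; python3 fs.py
python3 -m inch '[0.49,0.12,0,0,0.47,0.17,0,0,0.46,0.22,0,0,0.43,0.26,0,0,0.39,0.31,0,0]'; python3 fs.py
```

```text
clock: 18.87
tcp_pos: [0.4752, 0.3259, 0.1294]
orientation: [0.003, 0.575, 0.818, -0.002]
wrist_force: [3.5, -12.5, 7.5]
finger_gap: 0.0175
grip_force: 89.1
phi 276.4 r 47.4 Ft 13.0 Fr -0.5
clock: 19.28
tcp_pos: [0.476, 0.3499, 0.1293]
orientation: [0.002, 0.575, 0.818, -0.003]
wrist_force: [-2.8, -14.7, 11.9]
finger_gap: 0.0177
grip_force: 89.8
phi -54.1 r 47.1 Ft 14.9 Fr -1.3
```

```bash
python3 circ.py 310.6 3 2
```

```text
325.6 0.19,0.16,0,0,0.18,0.18,0,0,0.17,0.19,0,0,0.15,0.19,0,0,0.15,0.21,0,0
340.6 0.14,0.21,0,0,0.12,0.22,0,0,0.12,0.22,0,0,0.10,0.23,0,0,0.09,0.24,0,0
```

```bash
python3 -m inch '[0.19,0.16,0,0,0.18,0.18,0,0,0.17,0.19,0,0,0.15,0.19,0,0,0.15,0.21,0,0]'; python3 fs.py
```

```text
clock: 19.7
tcp_pos: [0.4807, 0.3607, 0.1293]
orientation: [0.001, 0.575, 0.818, -0.004]
wrist_force: [-6.4, -14.5, 13.6]
finger_gap: 0.0172
grip_force: 90.0
phi -39.7 r 47.1 Ft 15.7 Fr -1.8
```

```bash
python3 -m inch '[0.12,0.18,0,0,0,0,0,0,0,0,0,0,0,0,0,0,0,0,0,0]'; python3 fs.py
python3 -m inch '[-0.06,-0.08,0,0,-0.06,-0.08,0,0,0,0,0,0,0,0,0,0,0,0,0,0]'; python3 fs.py
```

```text
clock: 20.12
tcp_pos: [0.4819, 0.3628, 0.1293]
orientation: [0.001, 0.575, 0.818, -0.004]
wrist_force: [-5.1, -13.0, 12.9]
finger_gap: 0.0176
grip_force: 90.0
phi -36.7 r 47.1 Ft 13.7 Fr -2.9
clock: 20.53
tcp_pos: [0.4819, 0.3627, 0.1293]
orientation: [0.001, 0.575, 0.818, -0.002]
wrist_force: [-1.7, -8.0, 9.7]
finger_gap: 0.0176
grip_force: 89.6
phi -36.9 r 47.1 Ft 7.6 Fr -3.0
```

Held reading 13.7 N after a slow stop, which means about 16 N while turning. Now release, lift and check.

```bash
python3 -m inch '[0,0,0,0,0,0,0,0,0,0,0,0,0,0,0,0,0,0,0,0]' 0.0 40; python3 fs.py
python3 -m inch '[0,0,-0.5,0,0,0,-1.5,0,0,0,-2.5,0,0,0,-3,0,0,0,-3,0]'
python3 -m inch '[0,0,-2,0,0,0,-1,0,0,0,0,0,0,0,0,0,0,0,0,0]'
python3 -m inch '[1,-1,0,0,2,-2,0,0,2,-2,0,0,2,-2,0,0,1,-1,0,0]'
python3 -m inch '[0,0,0,0,0,0,0,0,0,0,0,0,0,0,0,0,0,0,0,0]'
python3 - <<'E'
from h import *
f=np.mean([eyes.read_camera("scene").astype(float) for _ in range(8)],0)
a=cv2.resize(np.clip((f[130:290,170:330]-15)*1.25,0,255),None,fx=3.7,fy=3.7,interpolation=cv2.INTER_CUBIC)
cv2.imwrite("pics/s4.png",a[:,:,::-1].clip(0,255).astype(np.uint8))
E
```

```text
clock: 20.95
tcp_pos: [0.4823, 0.3653, 0.1285]
orientation: [-0.0, 0.574, 0.819, -0.0]
wrist_force: [-0.4, -0.6, -0.1]
finger_gap: 0.0428
grip_force: 0.0
phi -34.0 r 48.2 Ft 0.7 Fr -0.0
clock: 21.37
tcp_pos: [0.4819, 0.365, 0.2347]
orientation: [-0.0, 0.574, 0.819, -0.001]
wrist_force: [1.3, 0.4, -0.0]
finger_gap: 0.0427
grip_force: 0.0
clock: 21.78
tcp_pos: [0.4817, 0.3648, 0.262]
orientation: [-0.001, 0.574, 0.819, -0.001]
wrist_force: [-0.6, -0.1, -0.6]
finger_gap: 0.0424
grip_force: 0.0
clock: 22.2
tcp_pos: [0.3759, 0.4135, 0.2624]
orientation: [-0.001, 0.573, 0.819, -0.002]
wrist_force: [-0.3, 0.0, -0.4]
finger_gap: 0.043
grip_force: 0.0
clock: 22.62
tcp_pos: [0.3809, 0.4126, 0.2635]
orientation: [0.0, 0.575, 0.818, -0.0]
wrist_force: [0.7, -0.0, -0.1]
finger_gap: 0.0427
grip_force: 0.0
```

View pics/s4.png

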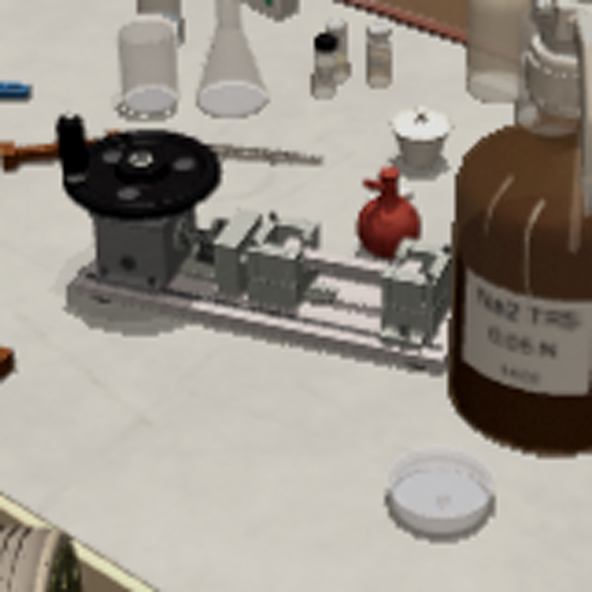

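The picture shows the bar seated across both grips (waist at about (350,272)), the handle left at (72,145), and the bulb and dish undisturbed. The arm is clear, so I hand in.

```bash
python3 -c "
from workcell import env;print(env.hand_in())"
```

```text
the job is handed in; nothing more can be done
None
```

The bar is seated in both grips and the wheel is wound to a preload of about 16 N while turning; the handle is released, the bulb and dish look unmoved (bottle not re-checked), and the job is handed in.

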